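# Close up the parts case

## Robot

A 6-joint arm with a two-finger parallel gripper is mounted at the origin on the work surface. World frame = base frame: x ahead of the robot, y to its left, z up, the work surface at z = 0. Lengths are in m, angles in rad, forces in N, time in s.
With the tool pointing down it reaches from about 0.3 to 0.775 m from the base axis. Payload 14.6 kg.
Tool frame: the origin (TCP) lies midway between the tips of the shut fingers; the grasp point (between the pads) lies 19 mm behind it (tcp_to_grasp is the distance from the TCP to the grasp point, in m); z points along the fingers, y is the line along which they close (so a half turn about z gives the same grasp; the last joint's range is limited). The gripper opens to 94 mm and grips with 3 to 60 N. Pads are 16 mm wide; open, the fingers measure 119 mm over their backs; the gripper's body (75 mm by 177 mm) begins 78 mm behind the grasp point.
Start: joints at [1.151, 0.3, 1.521, -0, 1.321, -0.067], TCP at [0.19, 0.516, 0.205] pointing down, gripper open.
Joint ranges: [-3.03, 3.03], [-0.79, 2.21], [0.23, 2.52], [-1.04, 4.18], [0, 3.07], [-2.55, 2.55]. Speed limits (rad/s): [2.22, 2.22, 2.57, 3.14, 3.14, 3.14].

## Interface

Orientations are given as [roll, pitch, yaw] about the fixed x, y, z axes, in that order (R = Rz(yaw) Ry(pitch) Rx(roll)).
In Python, from station import * gives the robot as it stands.
- The arm moves only by the tool send_rows, never from a script. Its argument "motion" is a list of rows, each a list of 3 entries, a list of its own where there are three numbers: the shift along the tool's x, y, z in units of 0.03 m (1.0 is 0.03 m), then the turn, a rotation vector about the tool's x, y, z in units of 0.12 rad (1.0 is 0.12 rad), then the opening, from -1 (shut) to 1 (fully open). In form: [[[x, y, z], [rx, ry, rz], grip], ...]. A call has 1 to 12 rows; each row shifts and turns the commanded pose from where the row before left it, along the tool's axes as they then stand; what a row does not reach is not made up. A row lasts 1/10 s, in which the tool goes at most 50 mm and 8.59 degrees, less where a joint would pass 70% of its speed; a pose out of reach is approached as far as the arm can. A call with a number of a shift or a turn outside -1 to 1 is refused whole. A call with a gripper value outside its range is refused whole. The fingers move at their own pace and stop on an object; "squeeze" is the grip in N (left out, the last holds). Time passes only in rows, so rows that do not move let the fingers close. It gives the time, the measured TCP pose, the force, the opening and the grip force at its end, in the units of the state.
- get_obs(): the state, without advancing time (a new reading comes with each control period).
- camera(name): name is "side" or "top"; returns a dict with "pixels" (384x512x3 uint8, red, green, blue), "depth" (384x512 float32, m along the optical axis (not along the pixel's ray), 0 where there is no reading), "fx", "fy", "cx", "cy" (pixels), "rvec" (rotation vector, rad) and "tvec" (3), from world to camera coordinates, as OpenCV has them. Camera axes: x right, y down, z forward; pixel columns grow to the right and rows downward; lengths in m; the calibration is good to about 2 mm. A picture is of the moment at which its call begins.
- hand_in(): hands the job in; it is judged then, once.
The state is a dict: "time_s": time; "qpos": joint angles; "joint_vel": joint speeds; "tau": joint torques, N m; "ee_pos": TCP position; "eef_rot": TCP orientation; "force": force on the tool from outside, world axes, zero at the start; "moment": the same for the moment, N m; "grip_width": finger opening in m; "grip_force": force on a finger pad.
Only numpy, scipy, OpenCV 4.12 (cv2) and the standard library are available. Lean on these libraries where they do the work, as an engineer would, in place of code of your own. Each camera call takes 0.05 s, during which the arm holds its last target. There are 200 camera calls.

## Task

Set the red-capped bottle gently upright in the free cell of the blue parts case, the one with the yellow pad on its floor, and let go of it. Then slide the grey lid along its rails, without lifting it off, until it is fully home under the keeper at the far end, and last swing the red-handled clamp down and press it so that its rubber foot stays gripping the lid firmly, without crushing it. Do not drop the bottle or knock any bottle over, and leave the other bottles where they stand.

Things in the scene. Friction and masses are not known exactly. Their poses are not given: they have to be found in the camera images.
- case: Blue parts case fixed to the bench, 210 (x) x 170 (y) x 130 mm, open top, walls 5, floor top at z 5. Origin: centre of underside; +x is the far end with the keeper. Dividers 75 mm high along y 0 and x 10 make 4 cells: far ones centred at x 58, y +41 and -41; near ones hold bottles under the lid. Lid rests on the rim (z 130) between side rails up to z 142. Steel clamp bracket on the -y side.
- keeper (a point): Middle of the keeper wall's inner face at the far end of the case (case x 102, y 0, z 134 mm), where the lid's far edge stops. The wall's top is at z 149.5 mm; its lip covers case x 92 to 108, z 142.5 to 147.5 mm, and the lid slides under it.
- lid: Loose flat grey lid, 204 (x) x 164 (y) x 8 mm, about 0.35 kg, on the case's rim, drawn out some 85 to 95 mm to the near end (-x of the case) so the far cells are open. Origin: centre of its underside. It slides along the case's x; fully home its origin is at (0, 0, 130 mm) of the case, its far edge against the keeper wall.
- lid_rib (a point): Middle of the top of the black cross rib on the lid, a good place to push: rib 14 mm (x) x 90 mm (y), 26 mm above the lid's top face; the point lies 30 mm to +x and 34 mm above the lid's origin.
- clamp: Clamp arm. Origin on the hinge axis; its +y runs out along the arm to the handle, x along the case's x; so its roll (about the case's x) is 0 when level over the lid, 1.57 straight up, 1.65 to 1.8 at the start (leaning outward). Stiff hinge: stays where left, needs about 6 N at the handle to move. Arm 24 mm wide, 10 mm thick (y 0 to 140 mm, upper side at z 9 mm).
- clamp_hinge (a point): Hinge axis of the clamp, at x -45, y -110, z 160 mm in the case's frame; the axis runs along the case's x. The bracket round it spans case x -66 to -24, y -98 to -122, up to z 172 mm.
- clamp_handle (a point): Middle of the outer (upper, when down) side of the clamp's red handle, 118 mm from the hinge axis and 12 mm out from the arm's axis line; the handle is 45 mm long, 28 mm wide, 16 mm thick.
- clamp_spindle (a point): Point on the arm's underside where the foot's screw spindle passes, 85 mm from the hinge (arm z -1 mm). The black rubber foot (22 mm across, 13 mm high) hangs from it; how far its face projects, 15 to 37 mm below this point, is set differently each time and not given, so the foot meets the lid somewhere between 0.19 and -0.07 rad.
- bottle_red: White bottle with a red cap and red band, standing on the table left of the case: 117 mm high, body 52 mm across up to z 66 mm, shoulder to z 82 mm, cap 28 mm across from z 82 to 117 mm; 0.2 to 0.35 kg. Origin: centre of the underside.
- pad: Thin yellow pad, 70 x 60 x 2 mm, fixed on the floor of the free cell (left or right one of the two far cells). Origin: centre of the underside; x as the case's x.
- bottle_yellow: Same bottle with a yellow cap, on the table. To be left alone.
- bottle_green: Same bottle with a green cap, on the table. To be left alone.
- stock_far: Same bottle with a black cap, in the other far cell of the case. To be left alone.
- stock_near1: Same bottle with a black cap, in a near cell under the lid. To be left alone.
- stock_near2: Same bottle with a black cap, in a near cell under the lid. To be left alone.
There are look-alikes about, which are no part of the job. What is shaped like the bottle_red but purple is not meant.

How it is judged:
By the outcome, as a careful person would: the job done as asked, in the order asked, and still so for the second after the job is handed in, with the robot touching nothing.
It also fails if it takes over 58 s, if anything falls off the work surface, if the arm or the gripper's body presses on something with over 40 N, if the wrist force passes 120 N, or if a joint passes its speed limit or range.

## Working session

There is one attempt and no reset: what is moved stays moved. The work goes in short steps, Python scripts to look and compute and a tool call to move; the robot and the scene stay as the last step left them, time stands still between calls to the robot, and variables do not carry over. Pictures are saved under pics/ and viewed, at most 10 in all, crops included, and the job is handed in when it is done.

Besides the shell and the picture viewer there is one more tool, called after "Emit:" in YAML: its name, and indented under it one key for each argument. send_rows: Moves the arm, as the interface text tells. Its arguments: {"type":"object","properties":{"motion":{"type":"array"},"squeeze":{"type":"number"}},"required":["motion"]}

```bash
mkdir -p pics; ls; cat > h.py <<'E'
from station import *
import numpy as np, cv2
def cam(n):
    c=camera(n); R,_=cv2.Rodrigues(np.array(c["rvec"],float)); c["R"]=R; c["t"]=np.array(c["tvec"],float).ravel(); return c
def cloud(c):
    d=c["depth"]; v,u=np.mgrid[:d.shape[0],:d.shape[1]]
    P=np.stack([(u-c["cx"])/c["fx"]*d,(v-c["cy"])/c["fy"]*d,d],-1)
    W=(P-c["t"])@c["R"]; W[d==0]=np.nan; return W
def save(c,f): cv2.imwrite(f,c["pixels"][:,:,::-1])
E
python3 - <<'E'
from h import *
print(get_obs())
for n in("top","side"):
    c=cam(n); save(c,f"pics/{n}0.png"); np.save(f"pics/{n}0.npy",cloud(c)); np.save(f"pics/{n}0px.npy",c["pixels"])
    print(n,c["fx"],-c["R"].T@c["t"])
E
```

```text
pics
{'time_s': 0.0, 'qpos': array([ 1.15140546e+00,  3.00488101e-01,  1.52159651e+00, -4.37689554e-07,
        1.32067519e+00, -6.66319543e-02]), 'joint_vel': array([ 1.36282574e-04, -1.64213221e-03, -1.72079941e-03, -5.87063566e-04,
       -1.12749327e-05,  3.92037133e-04]), 'tau': array([-1.22821719e-03, -5.31813240e+01, -3.52726400e+01,  7.07238447e-02,
        2.45099002e-02, -9.60528519e-05]), 'ee_pos': array([0.1899304 , 0.51588462, 0.20487047]), 'eef_rot': array([-3.14042807e+00, -7.72885313e-05,  2.78883380e+00]), 'force': array([-0.59309072, -0.03265865, -0.27629276]), 'moment': array([-0.03502344,  0.02934824,  0.00809395]), 'grip_force': 0.0, 'grip_width': 0.09398285379838131}
top 441.1869686485788 [0.46256766 0.06872537 0.9821789 ]
side 431.3417908163072 [ 0.8279938  -0.60236897  0.70797017]
```

View pics/top0.png

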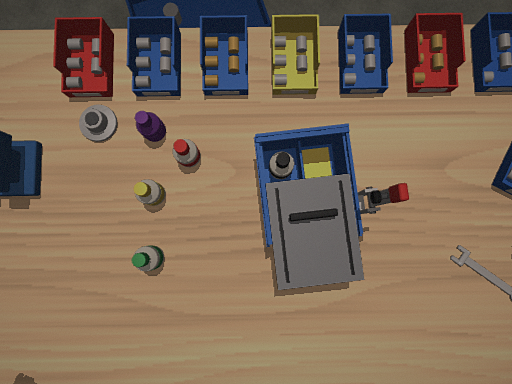

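View pics/side0.png

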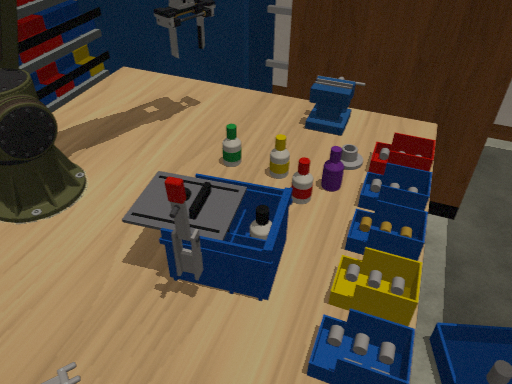

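Top view: the red-capped bottle with a red band is at (183,148). The purple look-alike is at (150,125), yellow cap at (143,188) and green cap at (140,260). The free cell with the yellow pad is on the right at (316,160), the lid rib at (313,215) and the red handle at (398,192). Next I'll measure these.

```bash
python3 - <<'E'
from h import *
for n in("top","side"):
    W=np.load(f"pics/{n}0.npy"); px=np.load(f"pics/{n}0px.npy"); h=cv2.cvtColor(px,cv2.COLOR_RGB2HSV).astype(int)
    H,S,V=h[...,0],h[...,1],h[...,2]; z=W[...,2]
    work=(W[...,0]>.2)&(W[...,0]<.75)&(abs(W[...,1])<.6)
    def st(name,m):
        if m.sum()<5: print(n,name,m.sum());return
        p=W[m]; r=cv2.minAreaRect((p[:,:2]*1000).astype(np.float32)); 
        vs,us=np.nonzero(m)
        print(n,name,m.sum(),"px",us.mean().round(),vs.mean().round(),"med",np.median(p,0).round(4),"lo",p.min(0).round(3),"hi",p.max(0).round(3),"rect",np.round(r[0],1),np.round(r[1],1),round(r[2],2))
    red=((H<6)|(H>174))&(S>150)&work
    st("redcap",red&(W[...,1]>.12)&(z>.112)&(z<.122))
    st("redhandle",red&(W[...,1]<.05))
    for nm,a,b in(("yel",22,35),("grn",50,85),("pur",125,160)):
        st(nm,(H>a)&(H<b)&(S>100)&work&(z>.105)&(W[...,1]>.1))
    st("pad",(H>22)&(H<35)&(S>100)&work&(z<.03)&(W[...,1]<.1))
    blue=(H>100)&(H<125)&(S>120)&work&(abs(W[...,1])<.2)
    st("rail",blue&(z>.136)&(z<.156)); st("keeper",blue&(z>.1455)&(z<.156))
    g=(S<60)&work&(W[...,1]<.15)
    st("lid",g&(z>.134)&(z<.142)&(V>60)&(W[...,0]<.6)); st("rib",(V<70)&work&(z>.158)&(z<.17)&(abs(W[...,1])<.11))
    st("stockfar",(V<70)&work&(z>.11)&(z<.13)&(W[...,0]>.5))
    st("clamparm",g&(z>.175)&(W[...,1]<.0)&(W[...,1]>-.3))
px=np.load("pics/top0px.npy")[100:210,110:240]; cv2.imwrite("pics/crop.png",cv2.resize(px[:,:,::-1],None,fx=4,fy=4))
E
```

```text
top redcap 141 px 180.0 146.0 med [0.6441 0.2228 0.1169] lo [0.631 0.211 0.112] hi [0.658 0.235 0.121] rect [644.6 222.8] [25.9 24. ] 44.27
top redhandle 306 px 399.0 193.0 med [ 0.5276 -0.1513  0.297 ] lo [ 0.515 -0.166  0.261] hi [ 0.542 -0.146  0.304] rect [ 528.3 -155.5] [27.1 18.1] 6.98
top yel 152 px 141.0 188.0 med [0.5598 0.2997 0.1167] lo [0.547 0.288 0.106] hi [0.573 0.314 0.122] rect [559.8 300.2] [25.7 24.9] 43.45
top grn 166 px 139.0 260.0 med [0.4206 0.3013 0.1168] lo [0.409 0.289 0.107] hi [0.434 0.315 0.122] rect [421.4 301.9] [25.5 25.1] 87.07
top pur 150 px 142.0 118.0 med [0.7027 0.2999 0.1165] lo [0.69  0.287 0.105] hi [0.716 0.313 0.121] rect [703.4 300.8] [24.  25.5] 44.72
top pad 499 px 317.0 166.0 med [ 0.6145 -0.0632  0.0075] lo [ 0.59  -0.095  0.003] hi [ 0.66  -0.033  0.013] rect [625.4 -62.4] [65.  59.2] 5.96
top rail 1498 px 306.0 159.0 med [ 0.6499 -0.0212  0.1457] lo [ 0.448 -0.127  0.136] hi [0.676 0.073 0.154] rect [562.5 -27.3] [212.8 182.5] 5.8
top keeper 754 px 303.0 133.0 med [ 0.66   -0.0186  0.1486] lo [ 0.468 -0.125  0.146] hi [0.676 0.073 0.15
[... 1535 characters left out ...]
5 -0.0315  0.1477] lo [ 0.507 -0.108  0.146] hi [0.676 0.072 0.155] rect [585.3 -25.6] [166.1 180.5] 5.79
side lid 3641 px 188.0 206.0 med [ 0.4799 -0.0474  0.1378] lo [ 0.362 -0.155  0.134] hi [0.596 0.069 0.142] rect [486.4 -48. ] [236.6 216.5] 4.25
side rib 237 px 200.0 197.0 med [ 0.5033 -0.0378  0.1633] lo [ 0.492 -0.079  0.158] hi [0.512 0.014 0.167] rect [501.5 -32.2] [14.3 92.5] 5.56
side stockfar 1248 px 258.0 208.0 med [ 0.6095 -0.0169  0.1204] lo [ 0.506 -0.155  0.11 ] hi [0.718 0.596 0.13 ] rect [621.4 218.2] [761.9 178.3] 85.57
side clamparm 522 px 181.0 216.0 med [ 0.532  -0.1533  0.2218] lo [ 0.516 -0.178  0.175] hi [ 0.54  -0.119  0.258] rect [ 527.9 -148.8] [58.9 24.4] 89.94
```

View pics/crop.png

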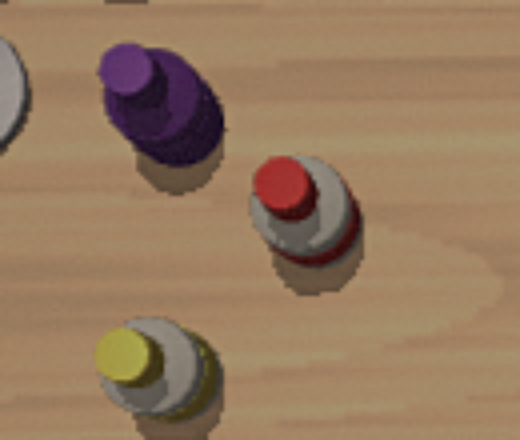

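Red bottle confirmed: a red cap and band at (0.6445, 0.2225), height 0.117. The case yaw is 0.101 with its centre at about (0.561, -0.0275), and the pad agrees with the right far cell at (0.623, -0.0625). The lid is drawn out about 89.5 mm. I'll start moving now.

Emit:
send_rows:
  motion:
    - [[0,0,0],[0,0,-0.945],0.06]
    - [[0,0,0],[0,0,-0.945],0.06]
    - [[0,0,0],[0,0,-0.945],0.06]
    - [[0,0,0],[0,0,-0.945],0.06]
    - [[-0.88,-0.7,0],[0,0,0],0.06]
    - [[-0.88,-0.7,0],[0,0,0],0.06]
    - [[-0.88,-0.7,0],[0,0,0],0.06]
    - [[-0.88,-0.7,0],[0,0,0],0.06]
    - [[-0.88,-0.7,0],[0,0,0],0.06]
    - [[-0.88,-0.7,0],[0,0,0],0.06]
    - [[-0.88,-0.7,0],[0,0,0],0.06]
    - [[-0.88,-0.7,0],[0,0,0],0.06]

```text
time_s: 1.3
ee_pos: [0.418, 0.3692, 0.2052]
eef_rot: [-3.141, -0.0, -3.041]
force: [-0.1, -0.3, -0.1]
grip_width: 0.0499
grip_force: 0.0
```

```bash
cat >> h.py <<'E'
from scipy.spatial.transform import Rotation as Ro
C=np.array([.561,-.0275]); A=.101; U=np.array([np.cos(A),np.sin(A)]); Vv=np.array([-U[1],U[0]])
def case(x,y,z): return np.r_[C+x/1000*U+y/1000*Vv, z/1000]
def incase(p): return np.r_[(p[:2]-C)@U,(p[:2]-C)@Vv,p[2]]*1000
def goal(p,yaw=None):
    o=get_obs(); R=Ro.from_euler("xyz",o["eef_rot"])
    print("t",round(o["time_s"],2),"tcp",o["ee_pos"].round(4),"case",incase(o["ee_pos"]).round(1),"rpy",o["eef_rot"].round(3),"w",round(o["grip_width"],4),"F",o["force"].round(1),"q",o["qpos"].round(2))
    if yaw is not None: print("rot units",((R.inv()*Ro.from_euler("xyz",[np.pi,0,yaw])).as_rotvec()/.12).round(2)); R=Ro.from_euler("xyz",[np.pi,0,yaw])
    print("shift units",(R.inv().apply(np.array(p)-o["ee_pos"])/.03).round(2))
E
python3 -c "
from h import *
goal([.6445,.2225,.200],3.243)"
```

```text
t 1.3 tcp [0.418  0.3692 0.2052] case [-102.2  409.1  205.2] rpy [-3.141 -0.    -3.041] w 0.0499 F [-0.1 -0.3 -0.1] q [ 0.66  0.32  1.5   0.    1.33 -1.01]
rot units [-0. -0. -0.]
shift units [-7.01 -5.63  0.17]
```

Emit:
send_rows:
  motion:
    - [[-0.88,-0.7,0],[0,0,0],0.06]
    - [[-0.88,-0.7,0],[0,0,0],0.06]
    - [[-0.88,-0.7,0],[0,0,0],0.06]
    - [[-0.88,-0.7,0],[0,0,0],0.06]
    - [[-0.88,-0.7,0],[0,0,0],0.06]
    - [[-0.88,-0.71,0],[0,0,0],0.06]
    - [[-0.88,-0.71,0],[0,0,0],0.06]
    - [[-0.86,-0.71,0],[0,0,0],0.06]
    - [[0,0,0],[0,0,0],0.06]
    - [[0,0,0.8],[0,0,0],0.06]
    - [[0,0,0.8],[0,0,0],0.06]
    - [[0,0,0],[0,0,0],0.06]

```text
time_s: 2.5
ee_pos: [0.6418, 0.2233, 0.1537]
eef_rot: [-3.141, -0.006, -3.041]
force: [0.2, 0.0, -0.6]
grip_width: 0.0495
grip_force: 0.0
```

```bash
python3 -c "
from h import *
goal([.6445,.2225,.0855],3.243)"
```

```text
t 2.5 tcp [0.6418 0.2233 0.1537] case [105.7 241.4 153.7] rpy [-3.141 -0.006 -3.041] w 0.0495 F [ 0.2  0.  -0.6] q [ 0.28  0.64  1.15  0.    1.36 -1.39]
rot units [-0.01 -0.05 -0.  ]
shift units [-0.09 -0.04  2.27]
```

Emit:
send_rows:
  motion:
    - [[0,0,0.6],[0,0,0],0.06]
    - [[0,0,0.6],[0,0,0],0.06]
    - [[0,0,0.6],[0,0,0],0.06]
    - [[0,0,0.4],[0,0,0],0.06]
    - [[0,0,0],[0,0,0],0.06]
    - [[0,0,0],[0,0,0],0.06]

```text
time_s: 3.1
ee_pos: [0.6439, 0.2236, 0.0925]
eef_rot: [3.141, 0.001, -3.041]
force: [0.9, 0.9, 0.4]
grip_width: 0.0496
grip_force: 0.0
```

```bash
python3 -c "
from h import *
goal([.6445,.2225,.0855],3.243)"
```

```text
t 3.1 tcp [0.6439 0.2236 0.0925] case [107.8 241.5  92.5] rpy [ 3.141e+00  1.000e-03 -3.041e+00] w 0.0496 F [0.9 0.9 0.4] q [ 0.28  0.69  1.21  0.    1.24 -1.39]
rot units [ 0.    0.01 -0.  ]
shift units [-0.02 -0.04  0.23]
```

Emit:
send_rows:
  motion:
    - [[0,-0.04,0.22],[0,0,0],0.06]
    - [[0,0,0],[0,0,0],-0.2]
    - [[0,0,0],[0,0,0],-0.6]
    - [[0,0,0],[0,0,0],-0.7]
    - [[0,0,0],[0,0,0],-0.7]
    - [[0,0,0],[0,0,0],-0.7]
    - [[0,0,0],[0,0,0],-0.7]
  squeeze: 25

```text
time_s: 3.8
ee_pos: [0.6438, 0.2223, 0.0851]
eef_rot: [3.141, 0.0, -3.041]
force: [0.9, 1.2, 1.7]
grip_width: 0.0277
grip_force: 24.9
```

Emit:
send_rows:
  motion:
    - [[0,0,-0.3],[0,0,0],-0.7]
    - [[0,0,-0.6],[0,0,0],-0.7]
    - [[0,0,-0.7],[0,0,0],-0.7]
    - [[0,0,-0.7],[0,0,0],-0.7]
    - [[0,0,-0.7],[0,0,0],-0.7]
    - [[0,0,-0.7],[0,0,0],-0.7]
    - [[0,0,-0.7],[0,0,0],-0.7]
    - [[0,0,-0.7],[0,0,0],-0.7]
    - [[0,0,-0.4],[0,0,0],-0.7]
    - [[0,0,-0.3],[0,0,0],-0.7]
    - [[0,0,0],[0,0,0],-0.7]

```text
time_s: 4.9
ee_pos: [0.6439, 0.2222, 0.2597]
eef_rot: [3.141, 0.001, -3.041]
force: [0.3, -0.2, -3.6]
grip_width: 0.0271
grip_force: 24.9
```

```bash
python3 -c "
from h import *
goal(case(57,-41,258),3.243)"
```

```text
t 4.9 tcp [0.6439 0.2222 0.2597] case [107.6 240.1 259.7] rpy [ 3.141e+00  1.000e-03 -3.041e+00] w 0.0271 F [ 0.3 -0.2 -3.6] q [ 0.28  0.58  1.   -0.    1.56 -1.39]
rot units [ 0.    0.01 -0.01]
shift units [ 1.69 -9.37  0.06]
```

Emit:
send_rows:
  motion:
    - [[0.08,-0.4,0],[0,0,0],-0.7]
    - [[0.16,-0.87,0],[0,0,0],-0.7]
    - [[0.17,-1.0,0],[0,0,0],-0.7]
    - [[0.17,-1.0,0],[0,0,0],-0.7]
    - [[0.17,-1.0,0],[0,0,0],-0.7]
    - [[0.17,-1.0,0],[0,0,0],-0.7]
    - [[0.17,-1.0,0],[0,0,0],-0.7]
    - [[0.17,-1.0,0],[0,0,0],-0.7]
    - [[0.17,-1.0,0],[0,0,0],-0.7]
    - [[0.16,-0.7,0],[0,0,0],-0.7]
    - [[0.1,-0.4,0],[0,0,0],-0.7]
    - [[0,0,0],[0,0,0],-0.7]

```text
time_s: 6.1
ee_pos: [0.621, -0.0641, 0.2582]
eef_rot: [3.142, -0.001, -3.043]
force: [-0.2, 1.2, -2.2]
grip_width: 0.0277
grip_force: 24.9
```

```bash
python3 - <<'E'
from h import *
c=cam("top"); save(c,"pics/top1.png"); W=cloud(c)
h=cv2.cvtColor(c["pixels"],cv2.COLOR_RGB2HSV).astype(int)
m=(h[...,0]>100)&(h[...,0]<125)&(h[...,1]>120)&(W[...,2]>.136)&(W[...,2]<.156)&(W[...,0]>.65)&(W[...,0]<.7)&(W[...,1]<.1)
print(m.sum())
s=cam("side"); save(s,"pics/side1.png")
goal(case(57,-41,96),3.243)
E
```

```text
270
t 6.2 tcp [ 0.6215 -0.0622  0.2585] case [ 56.7 -40.6 258.5] rpy [ 3.141 -0.    -3.041] w 0.0275 F [-0.  -0.1 -3.2] q [-0.16  0.44  1.21  0.    1.49 -1.83]
rot units [ 0.   -0.   -0.01]
shift units [-0.01 -0.01  5.42]
```

View pics/side1.png

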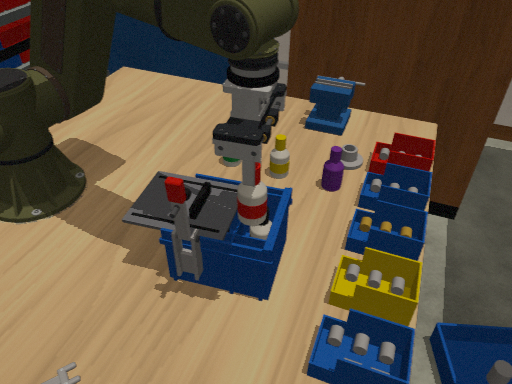

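The side view shows the bottle held upright at (252,205) over the right far cell. I'll lower it.

Emit:
send_rows:
  motion:
    - [[0,0,0.3],[0,0,0],-0.7]
    - [[0,0,0.6],[0,0,0],-0.7]
    - [[0,0,0.6],[0,0,0],-0.7]
    - [[0,0,0.6],[0,0,0],-0.7]
    - [[0,0,0.6],[0,0,0],-0.7]
    - [[0,0,0.6],[0,0,0],-0.7]
    - [[0,0,0.6],[0,0,0],-0.7]
    - [[0,0,0.5],[0,0,0],-0.7]
    - [[0,0,0.4],[0,0,0],-0.7]
    - [[0,0,0.3],[0,0,0],-0.7]
    - [[0,0,0.1],[0,0,0],-0.7]
    - [[0,0,0],[0,0,0],-0.7]

```text
time_s: 7.4
ee_pos: [0.6216, -0.0626, 0.1028]
eef_rot: [3.142, -0.0, -3.041]
force: [1.0, -0.4, -3.5]
grip_width: 0.0275
grip_force: 24.9
```

Emit:
send_rows:
  motion:
    - [[0,0,0.1],[0,0,0],-0.7]
    - [[0,0,0.1],[0,0,0],-0.7]
    - [[0,0,0.06],[0,0,0],-0.7]
    - [[0,0,0.03],[0,0,0],-0.7]
    - [[0,0,0.03],[0,0,0],-0.7]
    - [[0,0,0],[0,0,0],-0.7]
    - [[0,0,0],[0,0,0],-0.7]

```text
time_s: 8.1
ee_pos: [0.6216, -0.0626, 0.0934]
eef_rot: [-3.142, 0.0, -3.041]
force: [-0.1, -0.5, -4.2]
grip_width: 0.0275
grip_force: 24.9
```

Emit:
send_rows:
  motion:
    - [[0,0,0.03],[0,0,0],-0.7]
    - [[0,0,0.03],[0,0,0],-0.7]
    - [[0,0,0],[0,0,0],-0.7]
    - [[0,0,0],[0,0,0],-0.7]

```text
time_s: 8.5
ee_pos: [0.6218, -0.0626, 0.092]
eef_rot: [-3.141, 0.001, -3.041]
force: [-0.7, 0.8, 3.8]
grip_width: 0.0276
grip_force: 25.0
```

Emit:
send_rows:
  motion:
    - [[0,0,0],[0,0,0],-0.38]
    - [[0,0,0],[0,0,0],-0.3]
    - [[0,0,0],[0,0,0],-0.15]
    - [[0,0,0],[0,0,0],-0.15]
    - [[0,0,-0.2],[0,0,0],-0.15]
    - [[0,0,-0.4],[0,0,0],-0.15]
    - [[0,0,-0.7],[0,0,0],-0.15]
    - [[0,0,-0.8],[0,0,0],-0.15]
    - [[0,0,-0.8],[0,0,0],-0.15]
    - [[0,0,-0.8],[0,0,0],-0.15]
    - [[0,0,-0.6],[0,0,0],-0.6]
    - [[0,0,0],[0,0,0],-1]

```text
time_s: 9.7
ee_pos: [0.6224, -0.0627, 0.2241]
eef_rot: [-3.14, 0.005, -3.041]
force: [0.2, 0.4, 0.5]
grip_width: 0.027
grip_force: 0.0
```

```bash
python3 - <<'E'
from h import *
c=cam("top"); W=cloud(c); h=cv2.cvtColor(c["pixels"],cv2.COLOR_RGB2HSV).astype(int)
s=cam("side"); Ws=cloud(s); hs=cv2.cvtColor(s["pixels"],cv2.COLOR_RGB2HSV).astype(int)
for W,h in((W,h),(Ws,hs)):
    m=((h[...,0]<6)|(h[...,0]>174))&(h[...,1]>150)&(abs(W[...,0]-.62)<.06)&(abs(W[...,1]+.06)<.05)
    p=W[m]; print(m.sum(), p.size and (incase(np.median(p,0)), p.min(0),p.max(0)))
goal(case(-90,10,230),1.672)
E
```

```text
22 (array([ 47.63649303, -17.72935365,  44.92387344]), array([ 0.60201727, -0.10976668,  0.02992548]), array([ 0.65240822, -0.03590248,  0.50514251]))
203 (array([ 58.16426977, -46.98153336, 122.44503549]), array([ 0.59663664, -0.09896207,  0.10078361]), array([ 0.65332208, -0.04871587,  0.41954736]))
t 9.8 tcp [ 0.6215 -0.0626  0.2205] case [ 56.6 -41.  220.5] rpy [-3.141  0.    -3.041] w 0.0193 F [0.3 0.3 0.4] q [-0.16  0.46  1.27 -0.    1.41 -1.83]
rot units [ 0.    0.   13.09]
shift units [ 1.7  -4.89 -0.32]
```

Emit:
send_rows:
  motion:
    - [[0,0,-0.2],[0,0,0.95],-1]
    - [[0,0,-0.1],[0,0,1],-1]
    - [[0,0,0],[0,0,1],-1]
    - [[0,0,0],[0,0,1],-1]
    - [[0,0,0],[0,0,1],-1]
    - [[0,0,0],[0,0,1],-1]
    - [[0,0,0],[0,0,1],-1]
    - [[0,0,0],[0,0,1],-1]
    - [[0,0,0],[0,0,1],-1]
    - [[0,0,0],[0,0,1],-1]
    - [[0,0,0],[0,0,1],-1]
    - [[0,0,0],[0,0,1],-1]

```text
time_s: 11.0
ee_pos: [0.6212, -0.0625, 0.228]
eef_rot: [-3.14, -0.001, 1.803]
force: [0.7, -0.8, 0.7]
grip_width: 0.0003
grip_force: 0.0
```

```bash
python3 -c "
from h import *
goal(case(-90,0,230),1.672)"
```

```text
t 11.0 tcp [ 0.6212 -0.0625  0.228 ] case [ 56.3 -40.9 228. ] rpy [-3.140e+00 -1.000e-03  1.803e+00] w 0.0003 F [ 0.7 -0.8  0.7] q [-0.16  0.46  1.26  0.    1.43 -0.39]
rot units [-0.02 -0.01  1.1 ]
shift units [ 1.36 -4.88 -0.07]
```

Emit:
send_rows:
  motion:
    - [[0,0,0],[0,0,0.95],-1]
    - [[0,0,0],[0,0,0.15],-1]
    - [[0.2,-0.7,0],[0,0,0],-1]
    - [[0.28,-1,0],[0,0,0],-1]
    - [[0.28,-1,0],[0,0,0],-1]
    - [[0.3,-1,0],[0,0,0],-1]
    - [[0.3,-0.9,0],[0,0,0],-1]
    - [[0,-0.3,0.2],[0,0,0],-1]
    - [[0,0,0.6],[0,0,0],-1]
    - [[0,0,0.6],[0,0,0],-1]
    - [[0,0,0.4],[0,0,0],-1]
    - [[0,0,0],[0,0,0],-1]

```text
time_s: 12.2
ee_pos: [0.4703, -0.0374, 0.1738]
eef_rot: [-3.139, -0.001, 1.678]
force: [0.1, 0.1, -0.0]
grip_width: 0.0005
grip_force: 0.0
```

```bash
python3 -c "
from h import *
goal(case(-88,0,147),1.672)"
```

```text
t 12.2 tcp [ 0.4703 -0.0374  0.1738] case [-91.2  -0.7 173.8] rpy [-3.139e+00 -1.000e-03  1.678e+00] w 0.0005 F [ 0.1  0.1 -0. ] q [-0.16  0.16  1.77  0.    1.21 -0.26]
rot units [-0.03 -0.01  0.05]
shift units [0.02 0.11 0.89]
```

Emit:
send_rows:
  motion:
    - [[0,0,0.5],[0,0,0],-1]
    - [[0,0,0.3],[0,0,0],-1]
    - [[0,0,0],[0,0,0],-1]
    - [[0,0.15,0],[0,0,0],-1]
    - [[0,0.2,0],[0,0,0],-1]
    - [[0,0.2,0],[0,0,0],-1]
    - [[0,0.2,0],[0,0,0],-1]
    - [[0,0.2,0],[0,0,0],-1]

```text
time_s: 13.0
ee_pos: [0.5, -0.0345, 0.1515]
eef_rot: [-3.141, 0.0, 1.676]
force: [-2.5, -0.5, 1.5]
grip_width: 0.0004
grip_force: 1.1
```

```bash
python3 -c "
from h import *
goal(case(10.5,0,147),1.672)"
```

```text
t 13.0 tcp [ 0.5    -0.0345  0.1515] case [-61.4  -0.8 151.5] rpy [-3.141  0.     1.676] w 0.0004 F [-2.5 -0.5  1.5] q [-0.14  0.24  1.72 -0.    1.17 -0.25]
rot units [-0.    0.    0.04]
shift units [0.03 2.4  0.15]
```

Emit:
send_rows:
  motion:
    - [[0,0.22,0],[0,0,0],-1]
    - [[0,0.22,0],[0,0,0],-1]
    - [[0,0.22,0],[0,0,0],-1]
    - [[0,0.22,0],[0,0,0],-1]
    - [[0,0.22,0],[0,0,0],-1]
    - [[0,0.22,0],[0,0,0],-1]
    - [[0,0.22,0],[0,0,0],-1]
    - [[0,0.22,0],[0,0,0],-1]
    - [[0,0.22,0],[0,0,0],-1]
    - [[0,0,0],[0,0,0],-1]

```text
time_s: 14.0
ee_pos: [0.5593, -0.0282, 0.1513]
eef_rot: [3.141, -0.0, 1.676]
force: [0.6, -0.1, 0.1]
grip_width: 0.0003
grip_force: 0.0
```

```bash
python3 - <<'E'
from h import *
goal(case(10.5,0,147),1.672)
s=cam("side");W=cloud(s); save(s,"pics/side2.png"); v=s["pixels"].max(2)
m=(v<70)&(W[...,2]>.158)&(W[...,2]<.17)&(abs(W[...,1]+.03)<.06)&(W[...,0]>.45)&(W[...,0]<.65)
p=W[m]; print(m.sum(),incase(np.median(p,0)))
E
```

```text
t 14.0 tcp [ 0.5593 -0.0282  0.1513] case [ -1.8  -0.5 151.3] rpy [ 3.141 -0.     1.676] w 0.0003 F [ 0.6 -0.1  0.1] q [-0.12  0.37  1.56  0.    1.21 -0.22]
rot units [ 0.   -0.    0.04]
shift units [0.02 0.41 0.14]
257 [ 18.48357146  -6.39453531 163.09439643]
```

View pics/side2.png

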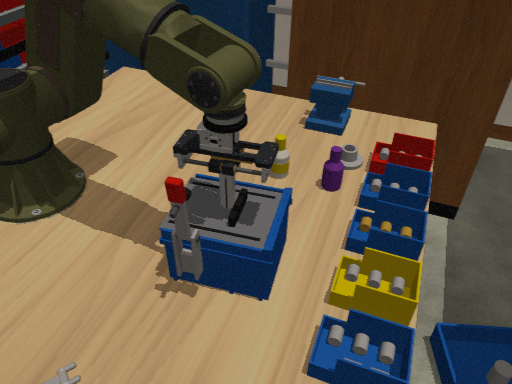

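The lid has slid nearly home, with the rib at (240,207) and about 12 mm to go. I'll push slowly until it meets the stop.

Emit:
send_rows:
  motion:
    - [[0,0.1,0],[0,0,0],-1]
    - [[0,0.1,0],[0,0,0],-1]
    - [[0,0.1,0],[0,0,0],-1]
    - [[0,0.05,0],[0,0,0],-1]
    - [[0,0.04,0],[0,0,0],-1]
    - [[0,0,0],[0,0,0],-1]

```text
time_s: 14.65
ee_pos: [0.5703, -0.027, 0.1515]
eef_rot: [3.141, 0.0, 1.676]
force: [0.6, -0.2, -0.1]
grip_width: 0.0005
grip_force: 0.0
```

Emit:
send_rows:
  motion:
    - [[0,0.04,0],[0,0,0],-1]
    - [[0,0.04,0],[0,0,0],-1]
    - [[0,0.04,0],[0,0,0],-1]
    - [[0,0,0],[0,0,0],-1]

```text
time_s: 15.05
ee_pos: [0.5713, -0.0267, 0.1514]
eef_rot: [-3.135, -0.001, 1.676]
force: [-23.4, -1.4, 10.9]
grip_width: 0.0005
grip_force: 11.7
```

```bash
python3 - <<'E'
from h import *
goal(case(10.5,0,147),1.672)
s=cam("side");W=cloud(s); v=s["pixels"].max(2)
m=(v<70)&(W[...,2]>.158)&(W[...,2]<.17)&(abs(W[...,1]+.03)<.06)&(W[...,0]>.45)&(W[...,0]<.65)
p=W[m]; print(m.sum(),incase(np.median(p,0)))
E
```

```text
t 15.05 tcp [ 0.5713 -0.0267  0.1514] case [ 10.3  -0.2 151.4] rpy [-3.135e+00 -1.000e-03  1.676e+00] w 0.0005 F [-23.4  -1.4  10.9] q [-0.11  0.4   1.52 -0.    1.23 -0.22]
rot units [-0.06 -0.01  0.04]
shift units [0.01 0.01 0.15]
257 [ 29.62346985  -5.70391121 163.17898281]
```

The lid is home: the rib is at case x 29.6 and the stop force is 23 N. I'll back off and go around to the outer side of the clamp handle.

Emit:
send_rows:
  motion:
    - [[0,-0.1,0],[0,0,0],-1]
    - [[0,-0.15,0],[0,0,0],-1]
    - [[0,-0.05,0],[0,0,0],-1]
    - [[0,0,-0.4],[0,0,0],-1]
    - [[0,0,-0.9],[0,0,0],-1]
    - [[0,0,-0.9],[0,0,0],-1]
    - [[0,0,-0.9],[0,0,0],-1]
    - [[0,0,-0.4],[0,0,0],-1]
    - [[-0.5,0,0],[0,0,0],-1]
    - [[-0.9,0,0],[0,0,0],-1]
    - [[-0.9,0,0],[0,0,0],-1]
    - [[-0.9,0,0],[0,0,0],-1]

```text
time_s: 16.3
ee_pos: [0.5745, -0.1249, 0.2548]
eef_rot: [-3.14, -0.001, 1.676]
force: [-0.5, 0.2, -0.2]
grip_width: 0.0004
grip_force: 0.0
```

Emit:
send_rows:
  motion:
    - [[-0.9,0,0],[0,0,0],-1]
    - [[-0.9,0,0],[0,0,0],-1]
    - [[-0.9,0,0],[0,0,0],-1]
    - [[-0.2,-0.4,0],[0,0,0],-1]
    - [[0,-0.7,0],[0,0,0],-1]
    - [[0,-0.6,0],[0,0,0],-1]
    - [[0,0,0],[0,0,0],-1]

```text
time_s: 17.0
ee_pos: [0.5315, -0.2154, 0.2559]
eef_rot: [-3.141, -0.0, 1.675]
force: [0.7, 0.2, 0.0]
grip_width: 0.0006
grip_force: 0.0
```

```bash
cat >> h.py <<'E'
def clamp_phi():
    s=cam("side");W=cloud(s); save(s,"pics/last_side.png"); h=cv2.cvtColor(s["pixels"],cv2.COLOR_RGB2HSV).astype(int)
    P=(np.nan_to_num(W)[...,:2]-C); x=P@U*1000; y=P@Vv*1000; z=np.nan_to_num(W[...,2])*1000
    r=((h[...,0]<6)|(h[...,0]>174))&(h[...,1]>150)&(abs(x+45)<25)&(z>150)&(y>-160)&(y<60)
    print("handle n",r.sum(),"y",np.percentile(y[r],[2,50,98]).round(1),"z",np.percentile(z[r],[2,50,98]).round(1),"x",np.median(x[r]).round(1))
    rib=(s["pixels"].max(2)<70)&(z>158)&(z<170)&(abs(y)<50)&(x>-80)&(x<60)
    print("rib",rib.sum(),np.median(x[rib]).round(1))
def arc(phi,h=8,r=118): # TCP for finger touching the handle's outer side
    a=np.array([np.cos(phi),np.sin(phi)]);n=np.array([-a[1],a[0]])
    q=np.array([-110,160])+r*a+(12+h*np.sin(phi))*n; return case(-45,q[0],q[1])
E
python3 - <<'E'
from h import *
clamp_phi(); goal(case(-45,-165,265),1.672)
for p in(1.65,1.4,1.2,1,.8,.6,.4,.2,.1,0): print(p,incase(arc(p)).round(0))
E
```

```text
handle n 333 y [-133.4 -130.5 -119.7] z [256.2 277.2 299.4] x -42.4
rib 246 30.4
t 17.05 tcp [ 0.5326 -0.2152  0.2561] case [ -47.2 -183.9  256.1] rpy [-3.141 -0.     1.676] w 0.0007 F [0.8 0.8 0.1] q [-0.45  0.32  1.37  0.    1.45 -0.55]
rot units [-0.   -0.    0.03]
shift units [ 0.63  0.07 -0.3 ]
1.65 [ -45. -139.  276.]
1.4 [ -45. -110.  280.]
1.2 [-45. -85. 277.]
1 [-45. -62. 269.]
0.8 [-45. -41. 257.]
0.6 [-45. -22. 240.]
0.4 [-45.  -7. 220.]
0.2 [-45.   3. 197.]
0.1 [-45.   6. 185.]
0 [-45.   8. 172.]
```

View pics/last_side.png

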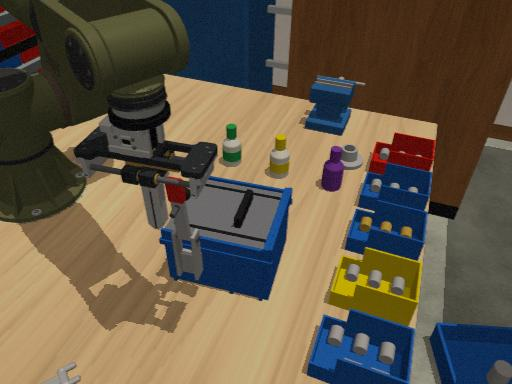

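Emit:
send_rows:
  motion:
    - [[0.6,0.07,-0.3],[0,0,0],-1]
    - [[0.7,0,-0.23],[0,0,0],-1]
    - [[0.39,0,-0.08],[0,0,0],-1]
    - [[0.39,0,-0.08],[0,0,0],-1]
    - [[0.39,0,-0.08],[0,0,0],-1]
    - [[0.42,0,0.03],[0,0,0],-1]
    - [[0.42,0,0.03],[0,0,0],-1]
    - [[0.38,0,0.13],[0,0,0],-1]
    - [[0.38,0,0.13],[0,0,0],-1]
    - [[0,0,0],[0,0,0],-1]

```text
time_s: 18.05
ee_pos: [0.5226, -0.092, 0.2697]
eef_rot: [-3.141, -0.0, 1.678]
force: [-0.4, -0.6, -0.6]
grip_width: 0.0004
grip_force: 0.1
```

```bash
python3 - <<'E'
from h import *
clamp_phi(); goal(case(-45,-41,257),1.672)
E
```

```text
handle n 242 y [-95.2 -58.5 -41.7] z [246.3 257.4 464.1] x -38.6
rib 241 30.2
t 18.1 tcp [ 0.5227 -0.0925  0.27  ] case [-44.7 -60.8 270. ] rpy [-3.141 -0.     1.678] w 0.0007 F [ 0.4 -0.1 -0.5] q [-0.24  0.21  1.48  0.    1.45 -0.35]
rot units [-0.   -0.    0.05]
shift units [ 0.66 -0.01  0.43]
```

Emit:
send_rows:
  motion:
    - [[0.33,0,0.22],[0,0,0],-1]
    - [[0.33,0,0.22],[0,0,0],-1]
    - [[0.32,0,0.28],[0,0,0],-1]
    - [[0.31,0,0.28],[0,0,0],-1]
    - [[0.25,0,0.33],[0,0,0],-1]
    - [[0.25,0,0.33],[0,0,0],-1]
    - [[0.16,0,0.33],[0,0,0],-1]
    - [[0.16,0,0.3],[0,0,0],-1]
    - [[0,0,0],[0,0,0],-1]

```text
time_s: 19.0
ee_pos: [0.5153, -0.0296, 0.1998]
eef_rot: [-3.139, -0.001, 1.677]
force: [0.1, -0.4, 0.6]
grip_width: 0.0006
grip_force: 0.0
```

```bash
python3 - <<'E'
from h import *
clamp_phi(); goal(case(-45,5,195),1.672)
s=cv2.imread("pics/last_side.png")[150:270,130:300]; cv2.imwrite("pics/cropc.png",cv2.resize(s,None,fx=4,fy=4,interpolation=cv2.INTER_CUBIC))
E
```

```text
handle n 169 y [-33.4  -6.   19.6] z [187.9 194.9 396. ] x -37.8
rib 267 29.7
t 19.05 tcp [ 0.5154 -0.0298  0.2004] case [-45.6   2.3 200.4] rpy [-3.140e+00 -1.000e-03  1.677e+00] w 0.0005 F [-0.5  0.3 -0.7] q [-0.13  0.23  1.62  0.    1.29 -0.24]
rot units [-0.02 -0.01  0.04]
shift units [0.09 0.02 0.18]
```

View pics/cropc.png

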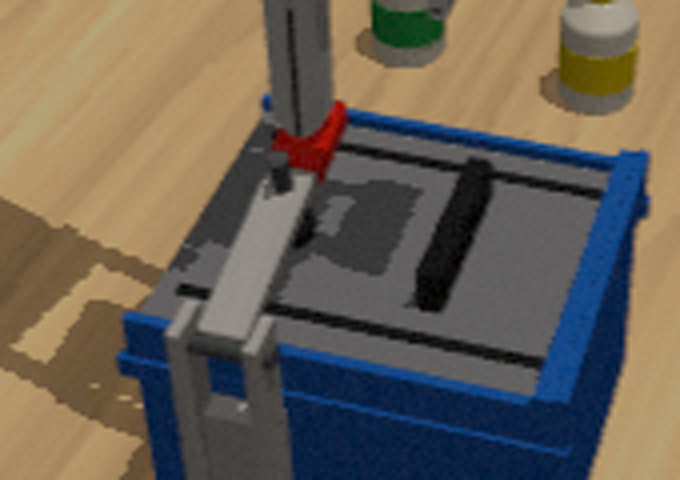

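The fingertip sits on the red handle at crop (320,140), and the foot at crop (300,230) is still just above the lid. I'll press down in small steps and watch the force.

Emit:
send_rows:
  motion:
    - [[0.03,0,0.08],[0,0,0],-1]
    - [[0.03,0,0.08],[0,0,0],-1]
    - [[0.02,0,0.08],[0,0,0],-1]

```text
time_s: 19.35
ee_pos: [0.5157, -0.028, 0.1942]
eef_rot: [3.141, 0.0, 1.676]
force: [-1.6, -0.3, 3.9]
grip_width: 0.0
grip_force: 2.3
```

Emit:
send_rows:
  motion:
    - [[0.02,0,0.08],[0,0,0],-1]
    - [[0.02,0,0.08],[0,0,0],-1]

```text
time_s: 19.55
ee_pos: [0.5155, -0.0267, 0.1892]
eef_rot: [3.141, -0.0, 1.676]
force: [-0.5, -0.2, 4.4]
grip_width: 0.0005
grip_force: 2.3
```

Emit:
send_rows:
  motion:
    - [[0.02,0,0.06],[0,0,0],-1]
    - [[0.01,0,0.06],[0,0,0],-1]

```text
time_s: 19.75
ee_pos: [0.5154, -0.0259, 0.1855]
eef_rot: [3.142, 0.0, 1.676]
force: [-0.8, -0.6, 4.3]
grip_width: 0.0004
grip_force: 2.3
```

Emit:
send_rows:
  motion:
    - [[0.01,0,0.06],[0,0,0],-1]
    - [[0.01,0,0.04],[0,0,0],-1]

```text
time_s: 19.95
ee_pos: [0.5153, -0.0252, 0.1825]
eef_rot: [-3.142, -0.0, 1.676]
force: [-1.6, -1.0, 6.3]
grip_width: 0.0006
grip_force: 2.7
```

Emit:
send_rows:
  motion:
    - [[0.01,0,0.05],[0,0,0],-1]
    - [[0,0,0.03],[0,0,0],-1]

```text
time_s: 20.15
ee_pos: [0.5155, -0.0251, 0.1815]
eef_rot: [3.14, 0.001, 1.676]
force: [-9.0, -0.3, 22.7]
grip_width: 0.0007
grip_force: 11.4
```

Emit:
send_rows:
  motion:
    - [[0,0,0.04],[0,0,0],-1]
    - [[0,0,0.02],[0,0,0],-1]

```text
time_s: 20.35
ee_pos: [0.5156, -0.025, 0.1811]
eef_rot: [3.139, 0.001, 1.676]
force: [-14.8, -0.7, 34.9]
grip_width: 0.0006
grip_force: 17.5
```

Emit:
send_rows:
  motion:
    - [[0,0,-0.05],[0,0,0],-1]
    - [[0,0,-0.1],[0,0,0],-1]
    - [[0,0,-0.2],[0,0,0],-1]
    - [[0,0,-0.5],[0,0,0],-1]
    - [[0,0,-0.8],[0,0,0],-1]
    - [[0,0,-0.9],[0,0,0],-1]
    - [[0,0,-0.9],[0,0,0],-1]
    - [[0,0,-0.5],[0,0,0],-1]
    - [[0,0,0],[0,0,0],-1]
    - [[0,0,0],[0,0,0],-1]
    - [[0,0,0],[0,0,0],-1]

```text
time_s: 21.45
ee_pos: [0.515, -0.0249, 0.2956]
eef_rot: [-3.14, -0.0, 1.676]
force: [0.3, 0.4, 0.6]
grip_width: 0.0006
grip_force: 0.0
```

```bash
python3 - <<'E'
from h import *
clamp_phi(); goal(case(-45,8,171),1.672)
s=cv2.imread("pics/last_side.png"); cv2.imwrite("pics/cropd.png",cv2.resize(s[90:300,120:400],None,fx=2.8,fy=2.8,interpolation=cv2.INTER_CUBIC))
E
```

```text
handle n 225 y [-27.1   5.9  26.6] z [170.8 180.5 486.1] x -41.3
rib 258 29.7
t 21.5 tcp [ 0.515  -0.0249  0.2958] case [-45.5   7.2 295.8] rpy [-3.14  -0.     1.676] w 0.0004 F [ 0.1  0.2 -0.4] q [-0.12  0.17  1.47  0.    1.5  -0.23]
rot units [-0.02 -0.    0.04]
shift units [0.03 0.02 4.16]
```

View pics/cropd.png

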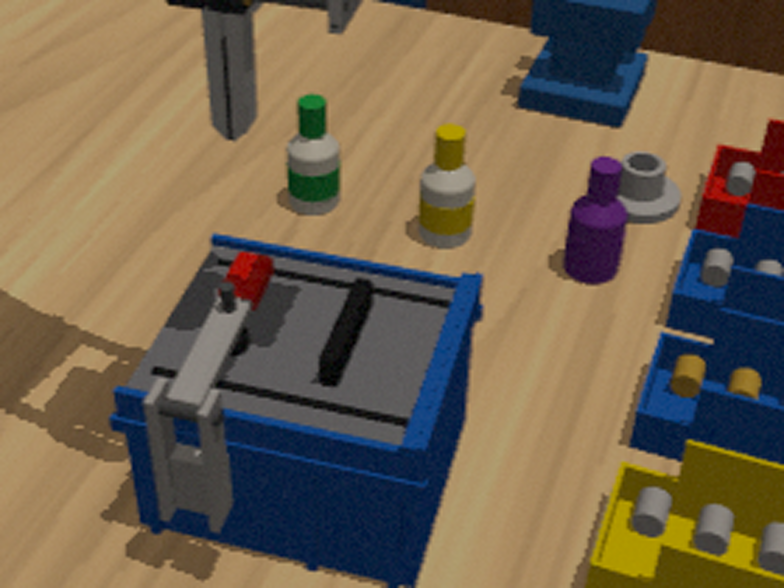

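The clamp is holding the lid: the red handle at (250,275) is down on it at z about 0.18. The lid sits under the keeper with the rib at (345,330), and the other bottles are standing untouched. The arm is clear, so I'm handing in.

```bash
python3 -c "
from station import *
print(hand_in())"
```

```text
the job is handed in; nothing more can be done
None
```

I placed the red-capped bottle upright on the yellow pad and slid the lid home under the keeper. I pressed the clamp down at about 35 N and it stayed down when released, then handed the job in at about 21.5 s; no verdict was returned.

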